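# Stretch and lock the classroom tape on the measuring plank

### The arm

A 6-joint arm with a two-finger parallel gripper is mounted at the origin on the work surface. World frame = base frame: x ahead of the robot, y to its left, z up, the work surface at z = 0. Lengths are in mm, angles in rad, forces in N, time in s.
With the tool pointing down it reaches from about 325 to 900 mm from the base axis. Payload 3.5 kg.
Tool frame: the origin (TCP) lies between the finger pads; the fingertips stand 22 mm ahead of it and the grasp point (between the pads) lies 3 mm ahead of it; x points along the fingers, z is the direction in which the jaws open and shut, and the axes are right-handed (so a half turn about x gives the same grasp; the last joint's range is limited). The gripper opens to 85 mm and grips with 20 to 120 N. Pads are 22 mm wide; open, the fingers measure 114 mm over their backs; the gripper's body (76 mm by 85 mm) begins 54 mm behind the grasp point. The pads swing forward as they close: fully open they stand 13 mm farther back than shut.
Start: joints at [1.24, 0.276, -0.026, 1.268, 0, 1.467], TCP at [141.153, 608.849, 253.313] pointing down, gripper open.
Joint ranges: [-3.12, 3.12], [-0.85, 1.88], [-1.08, 1.24], [-1.95, 2.15], [-1.57, 1.53], [-3.14, 3.14]. Speed limits (rad/s): [2.57, 2.57, 3.14, 3.14, 3.14, 3.14].

### API

Orientations are given as [roll, pitch, yaw] about the fixed x, y, z axes, in that order (R = Rz(yaw) Ry(pitch) Rx(roll)).
In Python, from cell import env gives the robot as it stands. Calls block until the motion is done:
- env.reach(position, orientation): joint-space move of the TCP to a pose.
- env.move_l(position, orientation=None, velocity=150): straight line of the TCP; orientation=None keeps the orientation; velocity is the mean speed in mm/s.
- env.move_joints(angles): joint-space move.
- env.grip(opening, f_grip=None): finger opening in mm; f_grip is the grip in N (None keeps the last); returns when the fingers have stopped.
- env.pause(seconds).
- env.solve_ik(position, orientation): joint angles nearest the present ones, or None.
- env.observe(): the state.
- env.read_camera(name): name is "side" or "top"; returns (picture, depth): 384x512x3 uint8, red, green, blue; 384x512 float32, mm along the optical axis (not along the pixel's ray), 0 where there is no reading.
- env.camera_info(name): a dict with "fovy" (degrees; the focal length in pixels is half the picture's height over the tangent of half this angle, whatever the lens; pixels are square), "cx", "cy" (the principal point, pixels), "rvec" (rotation vector, rad) and "tvec" (3), from world to camera coordinates, as OpenCV has them. Camera axes: x right, y down, z forward; pixel columns grow to the right and rows downward; lengths in mm; the calibration is good to about 2 mm. A picture is of the moment at which its call begins. camera_info takes no time and is no camera call.
A pose or a line that the arm cannot do raises env.MotionError and nothing moves.
- env.hand_in(): hands the job in, once; it reports no verdict.
Trained networks look in the newest picture that a camera, given by its name, has taken for a name from the list of things; names that differ only in an ending like _2 or _b are one class to them, and where a whole thing is asked for, a point or a joint stands for the part that bears it (a point fixed in the world has none). Each returns a list of dicts, best first, with "p" (0 to 1); they miss things now and then, are a little off and sometimes report something else, mostly with a low value. They report only what shows in the picture. A call takes as long as a camera call.
- env.find_in(camera, thing): "point" ([column, row] in pixels, amid what is visible of it).
- env.masks_of(camera, thing): "mask" (384x512 bool, what is visible of it) and "point" ([column, row] in pixels, amid what is visible of it).
- env.pinpoint(camera, thing): "point" ([column, row] in pixels: a listed point, or the origin of a listed thing).
The state is a dict: "time": time; "joint_positions": joint angles; "qvel": joint speeds; "tau": joint torques, N m; "tcp_pos": TCP position; "eef_rot": TCP orientation; "force": force on the tool from outside, world axes, zero at the start; "torque": the same for the moment, N m; "opening": finger opening in mm.
Only numpy, scipy, OpenCV 4.12 (cv2) and the standard library are available. Lean on these libraries where they do the work, as an engineer would, in place of code of your own. Each camera call takes 0.05 s, during which the arm holds its last target.

### The job

Get the measuring plank ready for the vegetable lesson: take the blue tape measure from its sloping stand, hook its metal end over the plank's far edge, and back away against its spring until the case stands flat on the plank behind the two yellow stops. Let go so that the spring holds the case against the stops, and only then press the red lock button until it clicks down and stays. Leave the other things on the desk where they are.

Things in the scene. Friction and masses are not known exactly. Their poses are not given: they have to be found in the camera images.
- case: Blue tape-measure case, loose, about 0.3 kg: 88 mm long (its x), 38 mm wide with flat sides to grip (its y), 58 mm high. Origin: centre of its flat underside; +x to the nose (face at x = +44 mm), z up. Grip it firmly at z about 25 to 30 mm: the spring pulls low and tends to lift the nose. It starts in the stand, tipped 30 degrees nose down, nose away from the robot, and must end level.
- hook (a point): Inner corner of the steel hook at the tape's end, where the blade's underside meets the hook's face that looks back to the case; axes as the case. At rest it is 22 mm ahead of the nose and 5 mm above the case's underside (case x = +66, z = +5 mm). The hook is 18 mm wide, 3 mm thick (ahead of this point) and reaches 18 mm below it, 13 mm below the case's underside.
- tape: The yellow blade with its hook, 14 mm wide, 1.5 mm thick, stiff; same origin as point hook. It slides straight out of the nose along the case's x by up to 85 mm from rest, against a spring of 4 N at rest, 5.3 N fully out, that draws it back. It does not turn against the case.
- plank: Fixed wooden measuring plank lying flat on the desk, 260 mm long (its x), 90 mm wide, 30 mm thick. Origin: centre of its underside; +x points along it away from the robot. The far edge, to be hooked, is the square end at x = +130 mm; beyond it is nothing but the desk 30 mm lower.
- edge (a point): Middle of the top of the plank's far edge, 30 mm above the desk; axes as the plank.
- stops: Two yellow posts fixed across the plank, 14 mm high, 12 mm thick, each 12 to 45 mm off its middle line: the tape passes through the 24 mm gap, the case does not. Origin: on the plank's top, mid-gap, at the rear faces (robot side); x as the plank's. Parked, the case's nose is against the rear faces, its origin at x = -44 mm here. They stand 70 to 92 mm from the far edge.
- gap (a point): Mid-gap between the stops, at the height of their tops (14 mm above the plank). The case comes from the far side and must pass over the stops with the hook still caught: tip it 20 to 30 degrees nose down about the hooked edge so that its nose rides high, then level it behind them.
- stand: Fixed plywood stand with a 30 degree slope falling towards its +x, 60 mm wide. Origin: centre of its foot. The case's origin lies 60 mm above it at the start. At the slope's low end two nubs, 10 mm high, hold the nose, the tape passing between them. Stands left or right of the plank.
- lock_top (a point): Centre of the top of the red lock button, 22 x 24 mm, at case x = +28 mm, 67.5 mm above the case's underside when off (button 10 mm proud). Pressed straight into the case.
- lock (a joint): Travel of the lock button into the case, m: 0 off, about 0.007 locked. About 4 N pushes it over; past half-way it snaps down by itself and stays, and brakes the tape.
- pencil_pot: Bystander: green pencil pot, 76 mm wide, 146 mm high with its pencils; on the other side of the plank from the stand. Origin: centre of its foot.
- apple: Bystander: red apple, 74 mm wide, 64 mm high. Origin at its foot.
- courgette: Bystander: green courgette, 150 mm long, 40 mm thick, lying along its x. Origin at its underside.
- block_blue: Bystander: blue wooden cube, 40 mm. Origin at its underside.
- block_yellow: Bystander: yellow wooden block, 60 x 30 x 30 mm. Origin at its underside.
- sharpener: Bystander: orange pencil sharpener, 32 x 22 x 20 mm. Origin at its underside.
- mug: Bystander: blue mug, 76 mm wide, 85 mm high. Origin at its foot.

How it is judged:
By the outcome, as a careful person would: the job done as asked, in the order asked, and still so for the second after the job is handed in, with the robot touching nothing.
It also fails if it takes over 61 s, if anything falls off the work surface, if the arm or the gripper's body presses on something with over 40 N, if the wrist force passes 120 N, or if a joint passes its speed limit or range.

## Working session

There is one attempt and no reset: what is moved stays moved. The work goes in short steps, each a Python script; the robot and the scene stay as the last script left them, time stands still between calls to the robot, and variables do not carry over. Pictures are saved under pics/ and viewed, and the job is handed in when it is done.

```bash
ls; mkdir -p pics
cat > h.py <<'E'
import numpy as np, cv2
from cell import env
from scipy.spatial.transform import Rotation as R
def cam(n):
    c=env.camera_info(n); f=192/np.tan(np.radians(c["fovy"])/2)
    M,_=cv2.Rodrigues(np.array(c["rvec"],float)); return c,f,M,np.array(c["tvec"],float).ravel()
def ray(n,p):
    c,f,M,t=cam(n); d=M.T@np.array([(p[0]-c["cx"])/f,(p[1]-c["cy"])/f,1]); return -M.T@t,d
def atz(n,p,z):
    o,d=ray(n,p); return o+d*(z-o[2])/d[2]
def proj(n,P):
    c,f,M,t=cam(n); q=(M@np.atleast_2d(P).T).T+t; return np.c_[q[:,0]/q[:,2]*f+c["cx"],q[:,1]/q[:,2]*f+c["cy"]]
def cloud(n,D):
    c,f,M,t=cam(n); v,u=np.mgrid[:384,:512]
    P=np.stack([(u-c["cx"])/f*D,(v-c["cy"])/f*D,D],-1).astype(float)
    return (P-t)@M
def tri(p1,n1,p2,n2):
    o1,d1=ray(n1,p1);o2,d2=ray(n2,p2)
    s=np.linalg.lstsq(np.c_[d1,-d2],o2-o1,rcond=None)[0]
    a=o1+d1*s[0];b=o2+d2*s[1]; return (a+b)/2,np.linalg.norm(a-b)
def save(n,fn,scale=1.5):
    I,D=env.read_camera(n); J=cv2.resize(I,None,fx=scale,fy=scale,interpolation=cv2.INTER_CUBIC); cv2.imwrite("pics/"+fn,J[:,:,::-1]); return I,D
E
python3 - <<'E'
from h import *
print(env.observe())
for n in("side","top"):
    I,D=save(n,n+"0.png"); np.savez(n+"0.npz",I=I,D=D); print(env.camera_info(n))
    for t in("case","plank","stops","stand","edge","gap","hook","lock_top","pencil_pot","apple","mug","courgette","block_blue","block_yellow","sharpener"):
        print(n,t,[(np.round(r["point"],1).tolist(),round(r["p"],2)) for r in env.pinpoint(n,t)[:2]])
E
```

```text
pics
{'time': 0.0, 'joint_positions': array([ 1.23964222e+00,  2.77151250e-01, -2.79111515e-02,  1.26797756e+00,
        1.03384745e-05,  1.46736277e+00]), 'qvel': array([ 7.84544428e-05,  1.81522553e-03, -7.03515267e-04, -1.28956166e-06,
        8.08011955e-04,  1.16098402e-03]), 'tau': array([-2.68837048e-04, -4.45512486e+01,  2.95202941e+01,  1.66649226e-02,
       -1.21305579e-04,  2.94174008e-06]), 'tcp_pos': array([140.88582356, 608.16023718, 252.13403919]), 'eef_rot': array([ 3.03355123,  1.56855267, -1.90655831]), 'force': array([ 0.52352467,  0.35981868, -0.26268241]), 'torque': array([ 0.0251338 ,  0.02307494, -0.00192312]), 'opening': 85.29077511455331}
{'fovy': 46.48850147119097, 'cx': 255.7467842547874, 'cy': 186.36720374851174, 'rvec': array([ 0.34720212, -2.71325562,  1.3261202 ]), 'tvec': array([582.55664804, 164.0964349 , 940.17937921])}
side case [([279.8, 288.1], 0.94)]
side plank [([265.5, 229.2], 0.64)]
side stops [([249.5, 217.1], 0.67), ([247.4, 213.9], 0.16)]
side stand [([281.4, 308.7], 0.75)]
side edge [([220.5, 205.0], 0.55)]
side gap [([247.3, 214.4], 0.77
[... 440 characters left out ...]
78408736401778, 'rvec': array([ 2.14959712, -2.13501029,  0.1755231 ]), 'tvec': array([ -1.58874789, 579.69289883, 985.55774559])}
top case [([158.8, 218.5], 0.79)]
top plank [([235.3, 201.4], 0.65)]
top stops [([238.6, 180.2], 0.53)]
top stand [([162.5, 226.7], 0.81)]
top edge [([245.3, 154.1], 0.6), ([134.3, 176.3], 0.47)]
top gap [([237.0, 173.9], 0.48)]
top hook [([132.9, 179.7], 0.16)]
top lock_top [([158.4, 202.5], 0.46)]
top pencil_pot [([341.1, 240.4], 0.9), ([240.0, 179.3], 0.38)]
top apple []
top mug [([135.2, 179.0], 0.78)]
top courgette [([336.1, 140.0], 0.62)]
top block_blue [([194.3, 247.2], 0.46)]
top block_yellow [([313.2, 192.7], 0.58)]
top sharpener [([193.7, 244.6], 0.63)]
```

View pics/side0.png

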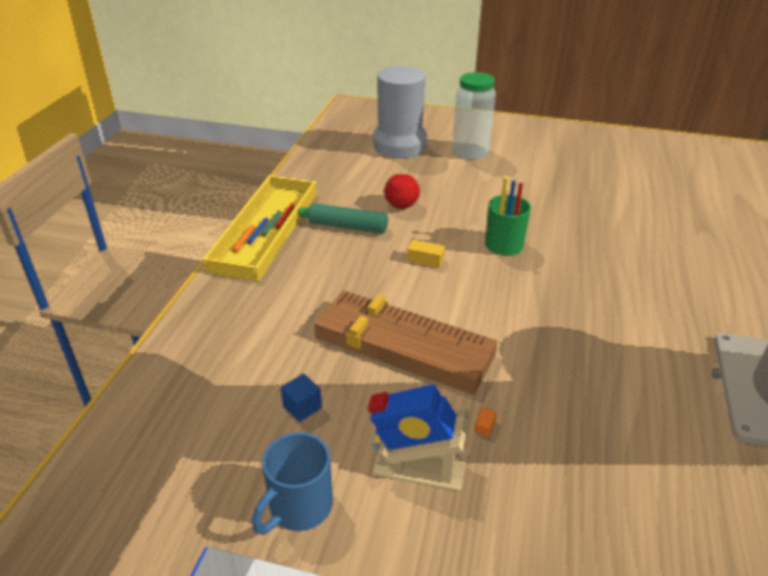

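View pics/top0.png

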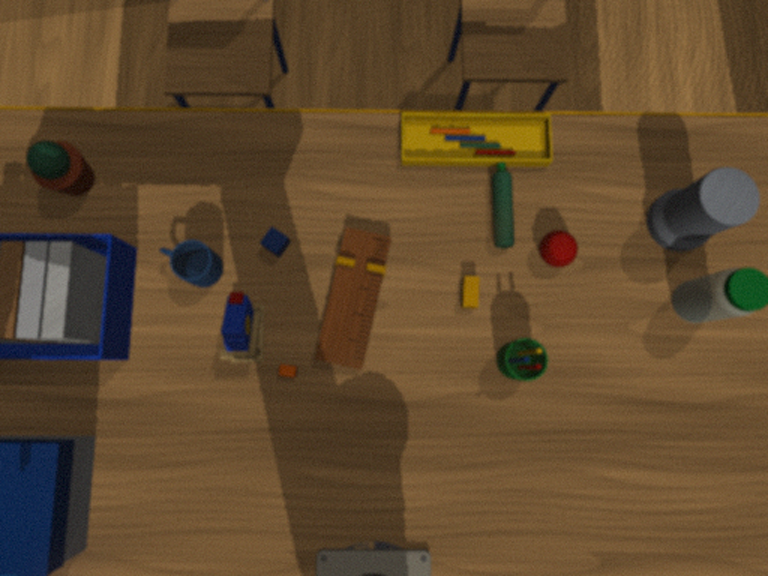

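Run:
```python
from h import *
out={}
print(proj("top",[[141,609,250],[0,0,0]]),proj("side",[[141,609,250]]))
for n in("side","top"):
    z=np.load(n+"0.npz"); C=cloud(n,z["D"])
    print(n,"desk z",[C[r,c].round(1).tolist() for r,c in((240,280),(300,250))], "zero depth",(z["D"]==0).mean())
    for t in("plank","stops","case","stand","lock_top","tape","mug","block_blue","sharpener","block_yellow"):
        rs=env.masks_of(n,t)
        for r in rs[:2]:
            m=r["mask"]; out[n+"_"+t]=out.get(n+"_"+t,m); P=C[m&(z["D"]>0)]
            print(n,t,round(r["p"],2),m.sum(),"med",np.median(P,0).round(1),"lo",np.percentile(P,3,0).round(1),"hi",np.percentile(P,97,0).round(1))
np.savez("masks.npz",**out)
```

```text
[[-45.24615618 383.27682526]
 [249.07157818 406.84580206]] [[638.54141767 581.03242528]]
side desk z [[524.2, 94.6, 29.2], [547.1, 256.3, 21.9]] zero depth 0.003941853841145833
side plank 0.61 4245 med [546.2  59.1  28.1] lo [436.3 -10.9  -0. ] hi [682.8 107.9  31. ]
side stops 0.67 290 med [622.   51.5  37.2] lo [605.4 -13.5  16.2] hi [638.2  77.6  44.5]
side case 0.7 1911 med [503.3 262.1 100.4] lo [459.2 231.3  48.1] hi [549.3 265.6 127.1]
side stand 0.7 1830 med [474.6 267.5   7.1] lo [438.6 222.1  -1.2] hi [539.  275.9  83.9]
side lock_top 0.66 147 med [546.6 250.9 103.2] lo [536.8 237.6  95.1] hi [557.  258.4 108.8]
side lock_top 0.23 726 med [ 732.1 -234.3   28.5] lo [ 663.2 -252.7    7.6] hi [ 814.7 -227.6   39.2]
side tape 0.41 59 med [547.8 250.8  30. ] lo [539.9 241.6  17.8] hi [553.7 258.2  39.2]
side mug 0.62 2858 med [622.  350.7  49.3] lo [581.1 301.6   0.7] hi [651.9 398.5  83.9]
side block_blue 0.71 579 med [662.8 204.   36.5] lo [644.4 179.4   4.5] hi [689.6 220.3  40.4]
side sharpener 0.71 173 med [421.7 173.5  18. ] lo [411.7 154.    3.4] hi [431.7 181.6  20.5]
si
[... 525 characters left out ...]
 46.4] hi [557.7 262.8 128.7]
top stand 0.82 462 med [467.2 223.2  47.9] lo [442.1 215.9   2.5] hi [540.6 271.5  86.4]
top stand 0.21 756 med [ 738.7 -243.8   35.1] lo [ 6.661e+02 -2.651e+02  4.000e-01] hi [ 827.  -228.4   40.9]
top lock_top 0.49 69 med [549.  246.1 104.9] lo [539.  235.8  99.4] hi [560.7 256.5 110.1]
top mug 0.75 894 med [625.3 346.3  39.4] lo [584.3 300.3   1. ] hi [655.3 386.6  86.1]
top block_blue 0.73 258 med [667.8 192.8  38.9] lo [647.1 171.5  -0.7] hi [689.4 216.6  42.2]
top block_yellow 0.81 232 med [ 573.8 -178.7   29.1] lo [ 546.2 -193.3    7.8] hi [ 600.6 -164.4   32.6]
top block_yellow 0.2 723 med [505.8 241.9 106.6] lo [461.  226.9   6.2] hi [557.7 264.8 128.7]
```

```bash
cat > fit.py <<'E'
from h import *
from scipy.optimize import least_squares
K=np.ones((3,3),np.uint8)
def boxsdf(q,c,h):
    d=np.abs(q-c)-h
    return np.linalg.norm(np.maximum(d,0),axis=1)+np.minimum(d.max(1),0)
def fitbox(P,x0,c,h,rot,s=2):
    f=lambda x: boxsdf((P-x[:3])@rot(x),c,h)
    best=least_squares(f,x0,loss="soft_l1",f_scale=s); return best.x,np.median(np.abs(f(best.x)))
E
python3 - <<'E'
from fit import *
m=np.load("masks.npz")
def pts(names,t,er=1,zmin=-99):
    L=[]
    for n in names:
        z=np.load(n+"0.npz"); k=cv2.erode(m[n+"_"+t].astype(np.uint8),K,iterations=er)>0
        P=cloud(n,z["D"])[k&(z["D"]>0)]; L.append(P[P[:,2]>zmin])
    return L
for sel in(("side",),("top",),("side","top")):
    P=np.vstack(pts(sel,"case"))
    x,r=fitbox(P,[500,245,60,-.1,.5],np.array([0,0,29.]),np.array([44,19,29.]),lambda x:R.from_euler("ZY",[x[3],x[4]]).as_matrix())
    print("case",sel,len(P),x.round(1),np.degrees(x[3:]).round(1),r.round(2))
    rot=lambda x:R.from_euler("Z",x[3]).as_matrix()
    P=np.vstack(pts(sel,"plank",1,3)); P=P[P[:,2]<34]
    x,r=fitbox(P,[560,48,0,-.17],np.array([0,0,15.]),np.array([130,45,15.]),rot)
    print("plank",sel,len(P),x.round(1),np.degrees(x[3:]).round(1),r.round(2))
    print(" edge",(x[:3]+rot(x)@[130,0,30]).round(1)," stops(78..)",(x[:3]+rot(x)@[130-92,0,30]).round(1))
    for t in["stops"]:
        for Q in pts(sel,t,0,35):
            q=(Q-x[:3])@rot(x); print("  stops in plank",np.percentile(q,[5,50,95],axis=0).round(1).tolist())
for t in("edge","gap","stops","lock_top","case","stand","plank"):
    a=env.pinpoint("side",t);b=env.pinpoint("top",t)
    if a and b: p,e=tri(a[0]["point"],"side",b[0]["point"],"top");print(t,p.round(1),e.round(1))
for n in("side","top"):
    I=np.load(n+"0.npz")["I"]
    c=(slice(200,330),slice(170,340)) if n=="side" else (slice(135,260),slice(100,270))
    cv2.imwrite(f"pics/{n}0c.png",cv2.resize(I[c],None,fx=4.5,fy=4.5,interpolation=cv2.INTER_CUBIC)[:,:,::-1])
E
```

```text
case ('side',) 1696 [494.1 244.8  58.4   0.    0.5] [ 1.2 27.6] 0.92
plank ('side',) 3719 [ 5.604e+02  4.130e+01 -1.300e+00 -2.000e-01] [-12.2] 0.78
 edge [687.4  13.7  28.7]  stops(78..) [597.5  33.2  28.7]
  stops in plank [[54.6, -40.7, 37.1], [59.6, 15.2, 43.4], [66.2, 46.5, 45.8]]
case ('top',) 585 [496.8 246.6  59.5   0.    0.5] [ 1.6 27.7] 1.17
plank ('top',) 2330 [ 5.595e+02  4.940e+01 -5.000e-01 -2.000e-01] [-12.3] 1.19
 edge [686.5  21.6  29.5]  stops(78..) [596.6  41.3  29.5]
  stops in plank [[60.4, -49.1, 37.4], [65.3, -23.8, 43.7], [71.6, 37.2, 47.0]]
case ('side', 'top') 2281 [495.4 244.9  58.8   0.    0.5] [ 1.2 27. ] 1.15
plank ('side', 'top') 6049 [ 5.603e+02  4.130e+01 -1.000e+00 -2.000e-01] [-12.2] 0.94
 edge [687.3  13.7  29. ]  stops(78..) [597.4  33.2  29. ]
  stops in plank [[54.7, -40.7, 36.8], [59.7, 15.2, 43.1], [66.2, 46.5, 45.5]]
  stops in plank [[57.9, -41.4, 37.9], [62.7, -16.1, 44.2], [69.1, 44.8, 47.5]]
edge [686.4  15.1  27.3] 7.8
gap [620.7  38.   34.5] 18.4
stops [610.7  34.   23. ] 6.4
lock_top [546.  244.2 101.4] 16.3
case [496.1 248.9  64.2] 5.0
stand [483.7 251.    9. ] 8.0
plank [561.   44.3   3.8] 12.4
```

View pics/side0c.png

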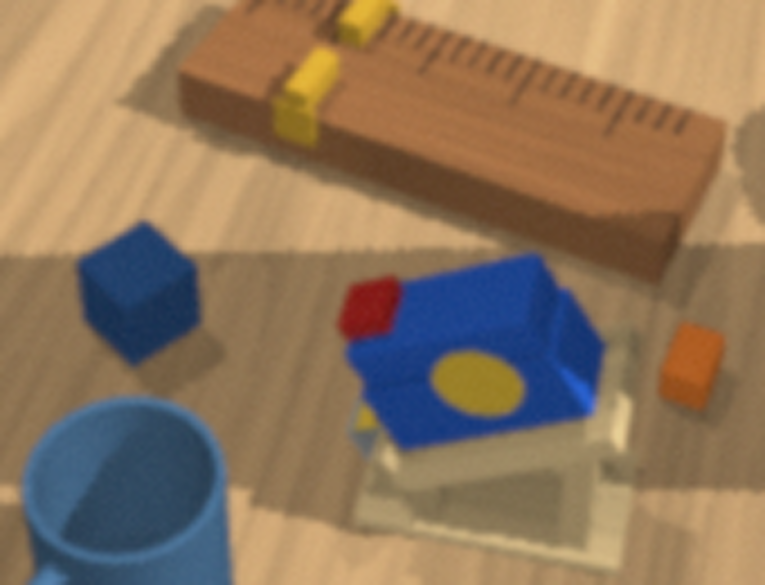

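View pics/top0c.png

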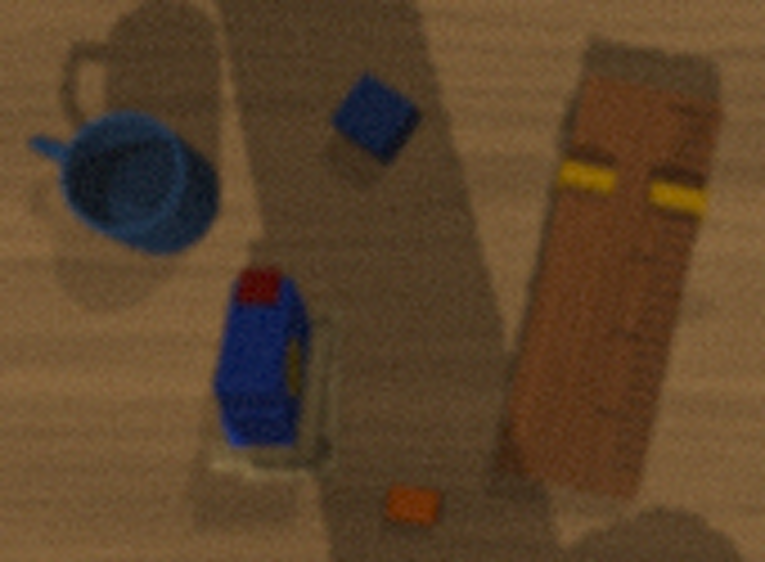

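Run:
```python
from fit import *
m=np.load("masks.npz")
def pts(n,t,er=0):
    z=np.load(n+"0.npz"); k=m[n+"_"+t].astype(np.uint8)
    if er:k=cv2.erode(k,K,iterations=er)
    return cloud(n,z["D"])[(k>0)&(z["D"]>0)]
for n in("side","top"):
    P=pts(n,"plank");S=pts(n,"stops");P=P[(P[:,2]>24)&(P[:,2]<34)]
    Q=np.vstack([P,S[S[:,2]>36]])
    Mr=R.from_euler("z",-12.2,degrees=True).as_matrix()
    q=P@Mr; s=S[S[:,2]>36]@Mr
    def ext(v,lo=1.5): return np.percentile(v,[lo,100-lo])
    ex,ey=ext(q[:,0]),ext(q[:,1])
    print(n,"x ext",ex.round(1),ex.ptp() if hasattr(ex,'ptp') else np.ptp(ex),"y ext",ey.round(1),np.ptp(ey),"ctr",(Mr@[ex.mean(),ey.mean(),0]).round(1),"z",np.median(q[:,2]))
    print("  stops x",ext(s[:,0],4).round(1)," y",ext(s[:,1],4).round(1),"rear rel edge",ex[1]-ext(s[:,0],4))
    r=cv2.minAreaRect(P[:,:2].astype(np.float32)); print("  rect",r)
    # inner gap edges
    for sg in(-1,1):
        g=s[:,1]-np.mean(ext(s[:,1],4)); g=g[g*sg>0]; print("  stop half",ext(g,4).round(1))
P=pts("side","case",1)
# side face: RANSAC-like plane fit on points with largest y
Q=P[P[:,1]>255]
for _ in range(8):
    c=Q.mean(0);U=np.linalg.svd(Q-c,full_matrices=False)[2][2];U*=np.sign(U[1]); d=(P-c)@U; Q=P[np.abs(d)<1.5]
print("face n",U.round(4),"yaw",np.degrees(np.arctan2(-U[0],U[1])).round(2),len(Q),"c",c.round(1))
for sel in(["side"],["top"],["side","top"]):
    P=np.vstack([pts(n,"case",1) for n in sel])
    x,r=fitbox(P,[500,245,60,0],np.array([0,0,29.]),np.array([44,19,29.]),lambda x:R.from_euler("ZY",[x[3],np.pi/6]).as_matrix(),1)
    print(sel,x.round(2),np.degrees(x[3]).round(2),r)
    M=R.from_euler("ZY",[x[3],np.pi/6]).as_matrix()
    q=(P-x[:3])@M; print(np.percentile(q,[1,5,95,99],axis=0).round(1).tolist())
    b=np.vstack([pts(n,"lock_top") for n in sel]); print("  button in case",np.percentile((b-x[:3])@M,[5,50,95],axis=0).round(1).tolist())
```

```text
side x ext [411.  664.6] 253.63219941584282 y ext [116.  204.7] 88.74549799690645 ctr [559.5  43.1   0. ] z 28.640094791057145
  stops x [593.7 605.6]  y [117.6 205.2] rear rel edge [70.92294487 58.9895032 ]
  rect ((560.811279296875, 43.03959655761719), (96.29597473144531, 261.813720703125), 77.5779800415039)
  stop half [-45.9 -13.9]
  stop half [11.6 44. ]
top x ext [415.2 666.9] 251.68618368902224 y ext [118.3 203.7] 85.38092926702724 ctr [562.8  43.1   0. ] z 29.46365255434334
  stops x [596.7 607.9]  y [117.9 203.6] rear rel edge [70.12314868 58.92284071]
  rect ((563.4869384765625, 42.98746871948242), (89.70540618896484, 260.0270080566406), 77.62158203125)
  stop half [-43.8 -13.7]
  stop half [16.7 43.9]
face n [-0.0217  0.9998  0.005 ] yaw 1.24 816 c [503.5 263.9  87.9]
['side'] [4.9261e+02 2.4474e+02 5.8420e+01 2.0000e-02] 1.21 0.8016847369719908
[[-45.7, -12.3, 4.8], [-45.0, -8.4, 8.0], [30.9, 20.2, 62.5], [55.7, 21.0, 67.7]]
  button in case [[15.5, -8.1, 60.3], [24.2, 5.0, 66.5], [35.7, 12.4, 68.4]]
['top'] [4.9563e+02 2.4652e+02 5.9620e+01 2.0000e-02] 1.39 0.9306739489777485
[[-46.4, -19.9, 8.5], [-45.3, -19.5, 15.5], [28.1, 12.0, 66.5], [34.3, 14.0, 68.4]]
  button in case [[15.7, -11.9, 59.5], [22.9, -1.6, 66.5], [35.5, 8.1, 68.7]]
['side', 'top'] [4.9375e+02 2.4491e+02 5.8860e+01 2.0000e-02] 1.33 1.0876048271456433
[[-46.3, -18.0, 4.2], [-45.5, -16.5, 8.5], [30.0, 19.9, 64.8], [41.3, 20.7, 68.6]]
  button in case [[14.8, -8.9, 59.5], [23.5, 2.6, 66.2], [35.2, 12.1, 69.5]]
```

```bash
cat > g.py <<'E'
from h import *
EDGE=np.array([688.2,15.4,30.]);PY=np.radians(-12.3)
CASE=np.array([494.1,245.6,60.]);CY=np.radians(1.3)
GZ=28.; SG=1
def tool(o,yaw,pitch,gx=0,gz=None,sg=None):
    """case pose -> TCP pos, rpy"""
    gz=GZ if gz is None else gz; sg=SG if sg is None else sg
    M=R.from_euler("ZY",[yaw,pitch]).as_matrix()
    x=-M[:,2]; z=sg*M[:,1]; T=np.c_[x,np.cross(z,x),z]
    return np.asarray(o)+M@[gx,0,gz], R.from_matrix(T).as_euler("xyz")
def hookpose(th,e,d,fwd=0,up=0,lat=0):
    """case origin with hook tip at d below plank top, fwd beyond end face; th rad"""
    u=np.array([np.cos(th),-np.sin(th)]);w=np.array([np.sin(th),np.cos(th)])
    o=np.array([fwd,up-d])+18*w-(66+e)*u-5*w
    c,s=np.cos(PY),np.sin(PY)
    return EDGE+[c*o[0]-s*lat,s*o[0]+c*lat,o[1]]
def st():
    s=env.observe(); print("t %.2f"%s["time"],"tcp",s["tcp_pos"].round(1),"F",s["force"].round(1),"T",np.round(s["torque"],2),"op %.1f"%s["opening"]); return s
E
python3 - <<'E'
from g import *
import itertools
q0=env.observe()["joint_positions"]; D=np.radians
for sg in(1,-1):
  for nm,o,y,p in[("above",CASE+R.from_euler("ZY",[CY,D(30)]).apply([0,0,90]),CY,D(30)),("grasp",CASE,CY,D(30)),("lift",CASE+[0,0,120],CY,D(30)),
    ("pre",hookpose(D(25),0,12,15,80),PY,D(25)),("down",hookpose(D(25),0,12,15),PY,D(25)),("back",hookpose(D(25),66,12),PY,D(25)),("level",hookpose(0,66,12),PY,0),("park",hookpose(0,53,13),PY,0)]:
    P,O=tool(o,y,p,sg=sg); q=env.solve_ik(P,O); print(sg,nm,o.round(0),P.round(0),None if q is None else np.round(q,2))
E
```

```text
1 above [539. 247. 138.] [553. 247. 162.] [0.26 0.64 0.22 1.66 0.12 0.21]
1 grasp [494. 246.  60.] [508. 246.  84.] [0.28 0.63 0.03 1.48 0.13 0.22]
1 lift [494. 246. 180.] [508. 246. 204.] [0.28 0.53 0.14 1.69 0.13 0.22]
1 pre [650.  24. 138.] [661.  21. 163.] [-0.09  0.69  0.34  1.65  0.05  0.12]
1 down [650.  24.  58.] [661.  21.  83.] [-0.09  0.74  0.26  1.52  0.05  0.12]
1 back [577.  40.  86.] [588.  37. 111.] [-0.07  0.6   0.07  1.47  0.06  0.13]
1 level [559.  44.  31.] [559.  44.  59.] [-0.04  0.34 -0.39  0.84  0.    0.18]
1 park [572.  41.  30.] [572.  41.  58.] [-0.04  0.36 -0.36  0.85  0.    0.17]
-1 above [539. 247. 138.] [553. 247. 162.] [ 0.26  0.64  0.22  1.66  0.12 -2.93]
-1 grasp [494. 246.  60.] [508. 246.  84.] [ 0.28  0.63  0.03  1.48  0.13 -2.92]
-1 lift [494. 246. 180.] [508. 246. 204.] [ 0.28  0.53  0.14  1.69  0.13 -2.92]
-1 pre [650.  24. 138.] [661.  21. 163.] [-0.09  0.69  0.34  1.65  0.05 -3.03]
-1 down [650.  24.  58.] [661.  21.  83.] [-0.09  0.74  0.26  1.52  0.05 -3.03]
-1 back [577.  40.  86.] [588.  37. 111.] [-0.07  0.6   0.07  1.47  0.06 -3.01]
-1 level [559.  44.  31.] [559.  44.  59.] [-0.04  0.34 -0.39  0.84  0.   -2.96]
-1 park [572.  41.  30.] [572.  41.  58.] [-0.04  0.36 -0.36  0.85  0.   -2.97]<sys>:0: UserWarning: Gimbal lock detected. Setting third angle to zero since it is not possible to uniquely determine all angles.
```

```bash
python3 - <<'E' 2>/dev/null
from g import *
D=np.radians
M=R.from_euler("ZY",[CY,D(30)])
env.grip(85,100)
P,O=tool(CASE+M.apply([0,0,90]),CY,D(30)); env.reach(P,O); st()
P,O=tool(CASE,CY,D(30)); env.move_l(P,O,velocity=80); st(); print(P)
save("side","side1.png"); save("top","top1.png")
E
```

```text
t 5.52 tcp [552.6 248.  162.6] F [-0.5  0.5  0.2] T [ 0.03 -0.46 -0.04] op 84.7
t 6.79 tcp [508.8 246.   84.7] F [ 0.5 -0.8 -0.5] T [ 0.05 -0.49 -0.04] op 85.2
[508.09639653 245.91762267  84.24871131]
```

View pics/side1.png

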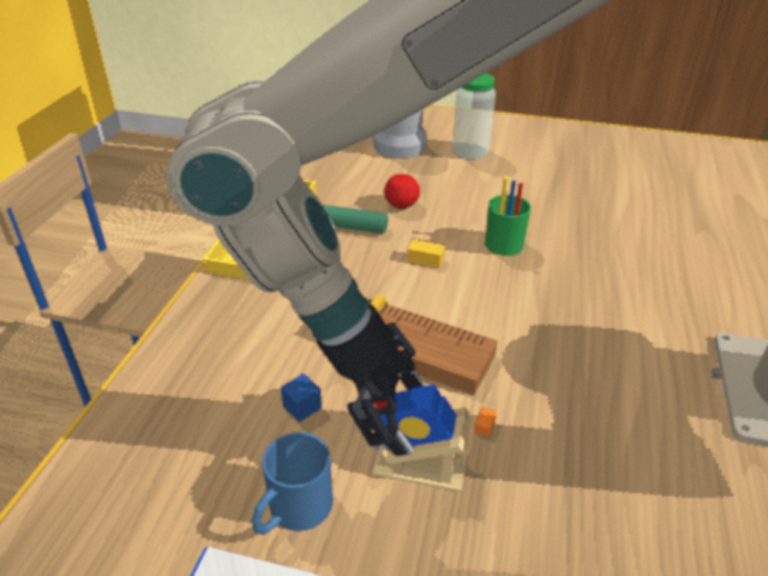

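View pics/top1.png

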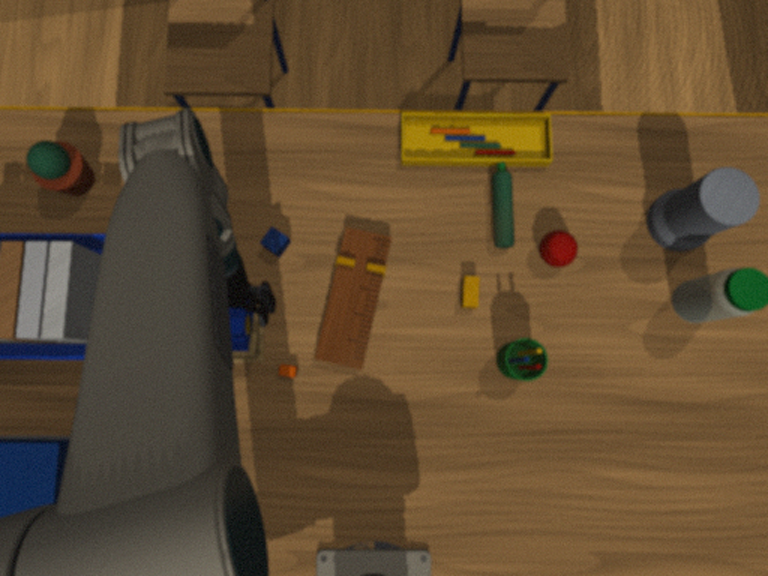

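```bash
python3 - <<'E' 2>/dev/null
from g import *
D=np.radians
M=R.from_euler("ZY",[CY,D(30)])
env.grip(30,100); st()
P,O=tool(CASE+M.apply([0,0,40]),CY,D(30)); env.move_l(P,O,velocity=100); st()
P,O=tool(CASE+M.apply([0,0,40])+[0,0,100],CY,D(30)); env.move_l(P,O,velocity=150); st()
# turn to the plank's yaw, above the edge with margin, at 25 deg
P,O=tool(hookpose(D(25),0,12,15,110),PY,D(25)); env.reach(P,O); s=st(); print("cmd",P)
I,Dp=save("side","side2.png"); np.savez("side2.npz",I=I,D=Dp)
r=env.masks_of("side","case"); np.savez("m2.npz",m=r[0]["mask"]) if r else 0; print([x["p"] for x in r])
rt=env.pinpoint("side","hook");print(rt)
I,Dp=save("top","top2.png"); np.savez("top2.npz",I=I,D=Dp); print(env.pinpoint("top","hook"))
E
```

```text
t 7.39 tcp [508.3 245.7  84.6] F [ 1.3 -1.4  2.4] T [-0.21 -0.37  0.11] op 37.2
t 7.94 tcp [528.  246.4 118.4] F [ 0.5  0.  -4.2] T [-0.02 -0.78  0.01] op 37.2
t 8.76 tcp [527.6 246.2 217.9] F [ 0.  -0.4 -3.6] T [ 0.04 -0.8  -0.  ] op 37.1
t 9.78 tcp [660.7  22.7 192.9] F [ 0.3  0.2 -3.9] T [-0.09 -0.66  0.  ] op 37.3
cmd [661.34202819  21.25598488 193.05142454]
[0.66]
[{'point': [208.3, 161.4], 'p': 0.47}]
[]
```

View pics/side2.png

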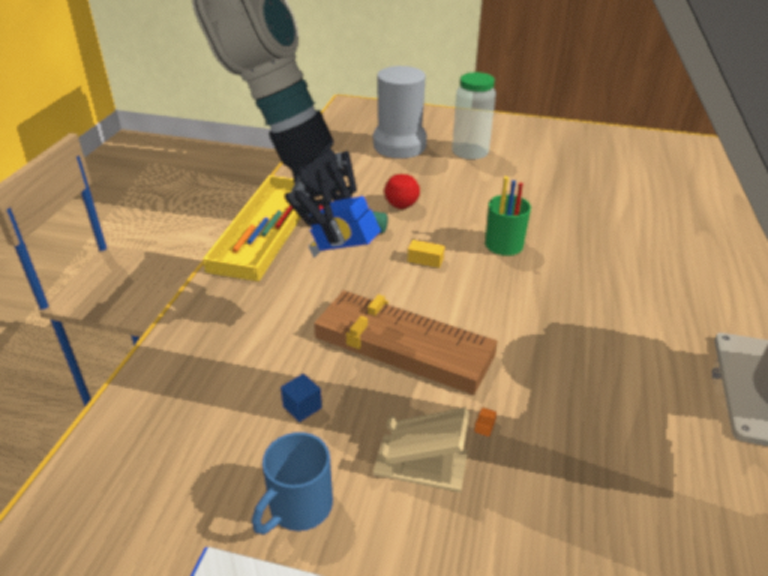

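View pics/top2.png

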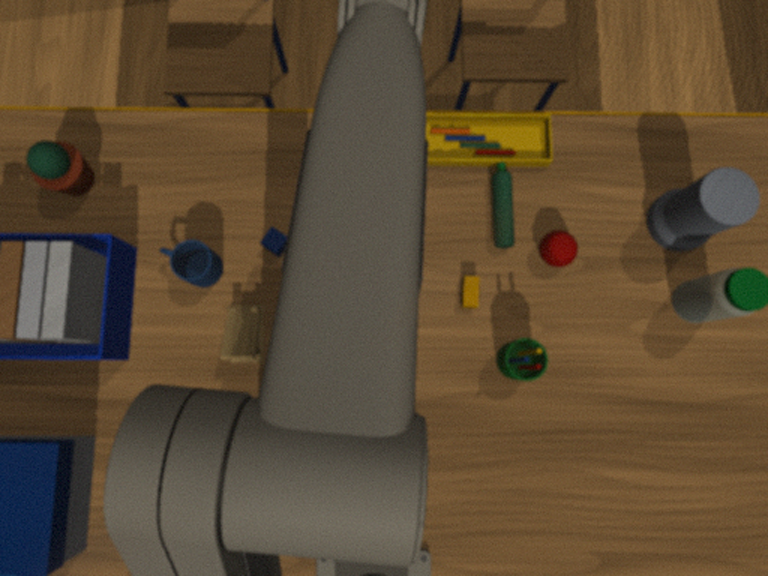

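```bash
cat > ov.py <<'E'
from g import *
def wire(I,n,o,yaw,pitch,e=0,col=(0,255,0),s=4.5,win=None,fn="x.png",tip=True):
    M=R.from_euler("ZY",[yaw,pitch]).as_matrix()
    b=np.array([[x,y,z] for x in(-44,44) for y in(-19,19) for z in(0,58)],float)
    E=[(i,j) for i in range(8) for j in range(i) if (b[i]!=b[j]).sum()==1]
    h=np.array([[44,0,5],[66+e,0,5],[66+e,0,-13],[66+e,9,-13],[66+e,-9,-13],[28,0,67.5]],float)
    r0,r1,c0,c1=win; J=cv2.resize(I[r0:r1,c0:c1],None,fx=s,fy=s,interpolation=cv2.INTER_CUBIC)[:,:,::-1].copy()
    def px(L): return [tuple(int(v) for v in (p-[c0,r0]+.5)*s) for p in proj(n,np.array(L)@M.T+o)]
    B=px(b);H=px(h)
    for i,j in E: cv2.line(J,B[i],B[j],(0,255,0),1)
    for i,j in((0,1),(1,2),(3,4)): cv2.line(J,H[i],H[j],(0,0,255),1)
    cv2.circle(J,H[5],3,(255,255,255),1)
    # plank top
    c,s_=np.cos(PY),np.sin(PY); k=np.array([[0,45],[0,-45],[-260,-45],[-260,45],[0,45],[0,-45],[-75,-45],[-75,45]])
    Q=[tuple(int(v) for v in (p-[c0,r0]+.5)*s) for p in proj(n,[EDGE+[c*a-s_*b_,s_*a+c*b_,0] for a,b_ in k])]
    for i in range(7): cv2.line(J,Q[i],Q[i+1],(255,255,0),1)
    cv2.imwrite("pics/"+fn,J)
E
python3 - <<'E' 2>/dev/null
from ov import *
from fit import fitbox,K
D=np.radians
z=np.load("side2.npz"); s=env.observe()
# true TCP -> case pose if grasped as planned
T=R.from_euler("xyz",s["eef_rot"]).as_matrix(); w=-T[:,0]; u=np.cross(T[:,2],w); 
o=s["tcp_pos"]-28*w; print("nominal",o.round(1),"u",u.round(3),"pitch",np.degrees(np.arcsin(-u[2])),"yaw",np.degrees(np.arctan2(u[1],u[0])))
m=cv2.erode(np.load("m2.npz")["m"].astype(np.uint8),K)>0
P=cloud("side",z["D"])[m&(z["D"]>0)]+[1.5,.9,.6]   # mean-of-cameras offset
x,r=fitbox(P,list(o)+[PY],np.array([0,0,29.]),np.array([44,19,29.]),lambda x:R.from_euler("ZY",[x[3],D(25)]).as_matrix(),1)
print(len(P),x[:3].round(1),np.degrees(x[3]),r, "diff in case", R.from_euler("ZY",[PY,D(25)]).as_matrix().T@(x[:3]-o))
wire(z["I"],"side",o,PY,D(25),win=(90,260,150,320),fn="ov2.png",s=3.5)
E
```

```text
nominal [649.5  25.5 168. ] u [ 0.886 -0.191 -0.423] pitch 24.994024983551768 yaw -12.158455601002043
778 [648.7  26.6 165.4] -12.22258571873831 0.8595764202792218 diff in case [ 0.22802793  0.88952339 -2.79147018]
```

View pics/ov2.png

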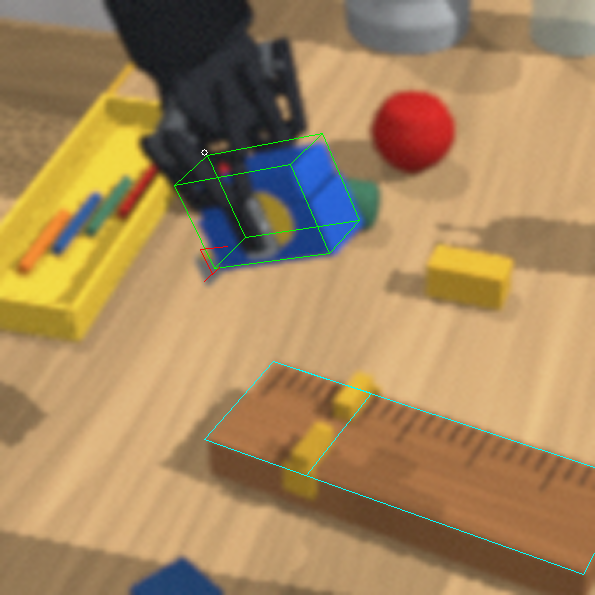

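```bash
python3 - <<'E' 2>/dev/null
from ov import *
D=np.radians
env.pause(.2); st()
P,O=tool(hookpose(D(25),0,12,15),PY,D(25)); env.move_l(P,O,velocity=100); env.pause(.2); s=st(); print("cmd",P)
I,Dp=save("side","side3.png")
T=R.from_euler("xyz",s["eef_rot"]).as_matrix(); o=s["tcp_pos"]+28*T[:,0]
wire(I,"side",o,PY,D(25),win=(110,280,150,320),fn="ov3.png",s=3.5)
P,O=tool(hookpose(D(25),0,12,4),PY,D(25)); env.move_l(P,O,velocity=60); env.pause(.1); st()
for e in(3,8,14):
    P,O=tool(hookpose(D(25),e,12),PY,D(25)); env.move_l(P,O,velocity=60); s=st()
I,Dp=save("side","side4.png")
T=R.from_euler("xyz",s["eef_rot"]).as_matrix(); o=s["tcp_pos"]+28*T[:,0]
wire(I,"side",o,PY,D(25),e=14,win=(110,280,150,320),fn="ov4.png",s=3.5)
E
```

```text
t 10.23 tcp [661.3  21.9 193.2] F [-0.6 -0.5 -3.1] T [-0.15 -0.68 -0.02] op 37.1
t 11.68 tcp [661.8  21.2  83.8] F [ 0.3  0.7 -3.1] T [-0.16 -0.61 -0.01] op 37.4
cmd [661.34202819  21.25598488  83.05142454]
t 12.17 tcp [650.8  23.6  83.1] F [ 0.2  0.5 -2.6] T [-0.16 -0.63  0.03] op 37.2
t 12.43 tcp [645.4  24.7  84.5] F [ 3.3 -1.4 -4. ] T [-0.4  -1.65  0.01] op 37.1
t 12.68 tcp [640.6  25.7  86.7] F [ 4.4 -1.9 -3.3] T [-0.47 -1.69 -0.07] op 37.0
t 12.93 tcp [635.1  27.   89.2] F [ 5.  -1.4 -2.1] T [-0.49 -1.82 -0.04] op 36.7
```

View pics/ov3.png

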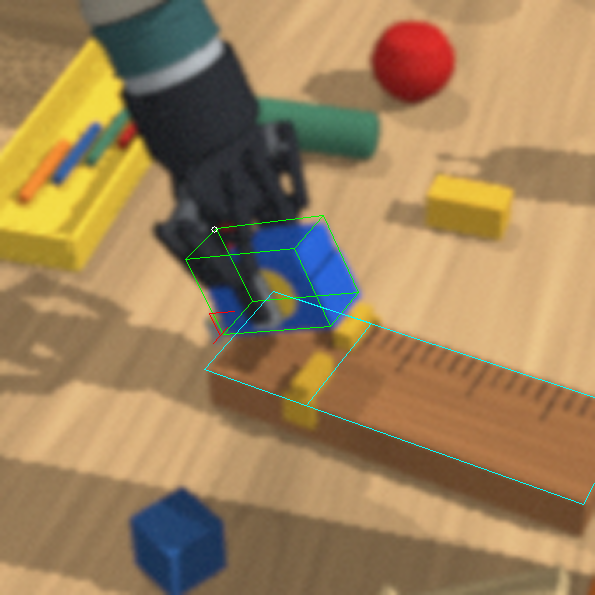

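View pics/ov4.png

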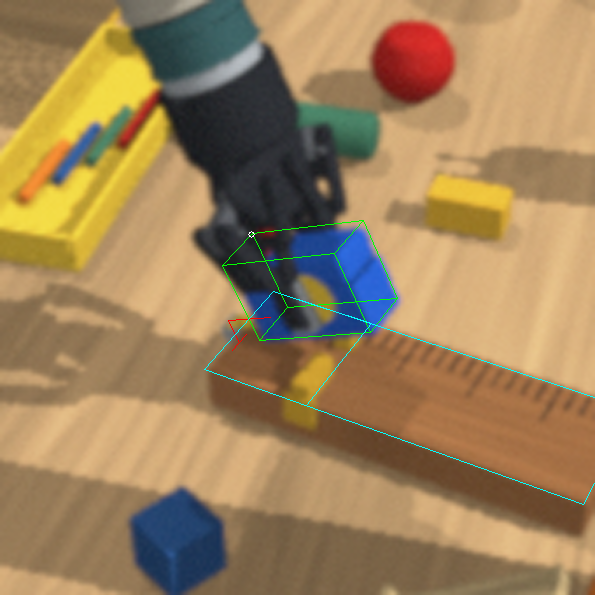

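```bash
python3 - <<'E' 2>/dev/null
from ov import *
D=np.radians
for e in(30,50,68):
    P,O=tool(hookpose(D(25),e,12),PY,D(25)); env.move_l(P,O,velocity=80); s=st()
I,Dp=save("side","side5.png")
T=R.from_euler("xyz",s["eef_rot"]).as_matrix(); o=s["tcp_pos"]+28*T[:,0]
wire(I,"side",o,PY,D(25),e=68,win=(110,280,170,340),fn="ov5.png",s=3.5)
E
```

```text
t 13.33 tcp [620.8  30.1  95.9] F [ 6.1 -1.8 -2.9] T [-0.56 -1.92 -0.05] op 37.2
t 13.73 tcp [603.3  33.9 104. ] F [ 4.7 -1.6 -2.2] T [-0.58 -2.05  0.01] op 36.8
t 14.11 tcp [587.4  37.4 111.5] F [ 5.9 -1.8 -2.9] T [-0.56 -2.09  0.02] op 36.8
```

View pics/ov5.png

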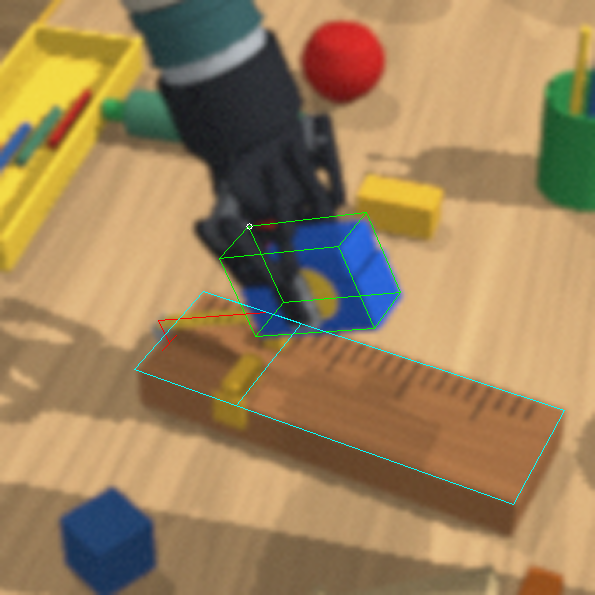

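```bash
python3 - <<'E' 2>/dev/null
from ov import *
D=np.radians
for th in(20,15,10,5,0):
    P,O=tool(hookpose(D(th),70,11 if th==0 else 12),PY,D(th)); env.move_l(P,O,velocity=60); s=st()
print("cmd",P)
I,Dp=save("side","side6.png")
T=R.from_euler("xyz",s["eef_rot"]).as_matrix(); o=s["tcp_pos"]+28*T[:,0]
wire(I,"side",o,PY,D(0),e=70,win=(110,280,170,340),fn="ov6.png",s=3.5)
E
```

```text
t 14.53 tcp [577.6  39.5 103.3] F [ 5.3 -1.5 -3.7] T [-0.54 -1.93 -0.02] op 37.1
t 14.88 tcp [570.7  41.1  93.2] F [ 5.7 -1.2 -3.1] T [-0.45 -1.68 -0.  ] op 37.5
t 15.24 tcp [564.6  42.4  82.3] F [ 5.1 -1.6 -4.4] T [-0.33 -1.39 -0.01] op 36.5
t 15.60 tcp [559.7  43.5  71. ] F [ 5.3 -1.  -6. ] T [-0.28 -1.14  0.01] op 36.9
t 15.94 tcp [555.7  44.3  60.4] F [ 5.9 -0.2 -4.1] T [-0.24 -1.01 -0.01] op 36.7
cmd [555.32180188  44.37213253  60.        ]
```

View pics/ov6.png

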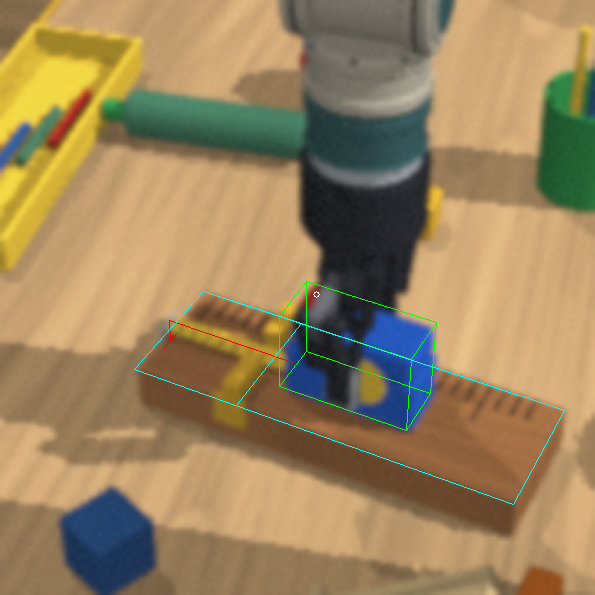

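```bash
python3 - <<'E' 2>/dev/null
from ov import *
ax=np.array([np.cos(PY),np.sin(PY),0])
P,O=tool(hookpose(0,70,11),PY,0)
env.pause(.2); st(); f0=np.mean([env.observe()["force"][2]])
dz=0
while dz>-5:
    dz-=.7; env.move_l(P+[0,0,dz],O,velocity=15); env.pause(.1); s=st()
    if s["force"][2]-f0>5: break
dz+=.5; print("dz",dz)
e=70
for fw in list(range(3,12,3))+list(np.arange(12,24,1)):
    env.move_l(P+[0,0,dz]+ax*fw,O,velocity=30); env.pause(.1); s=env.observe(); a=s["force"]@ax; print("fw",fw,"Fax %.1f Fz %.1f"%(a,s["force"][2]),s["tcp_pos"].round(1))
    if a<1: break
I,Dp=save("side","side7.png")
T=R.from_euler("xyz",s["eef_rot"]).as_matrix(); o=s["tcp_pos"]+28*T[:,0]
wire(I,"side",o,PY,0,e=70-fw,win=(110,280,170,340),fn="ov7.png",s=3.5)
E
```

```text
t 16.19 tcp [556.3  44.2  60.3] F [ 4.6 -1.3 -3.6] T [-0.26 -1.06  0.03] op 37.0
t 16.54 tcp [556.8  44.1  59.9] F [ 4.5 -0.9 -2.3] T [-0.28 -1.18 -0.  ] op 36.9
t 16.89 tcp [557.1  44.1  59.4] F [ 5.4 -1.8 -1.4] T [-0.35 -1.3  -0.04] op 37.0
t 17.24 tcp [557.1  44.1  59.4] F [ 4.7 -1.1  5.4] T [-0.44 -0.9   0.02] op 37.0
dz -1.5999999999999996
fw 3 Fax 3.8 Fz 5.8 [559.   43.7  59.4]
fw 6 Fax -1.7 Fz 10.2 [559.6  43.5  59.2]
```

View pics/ov7.png

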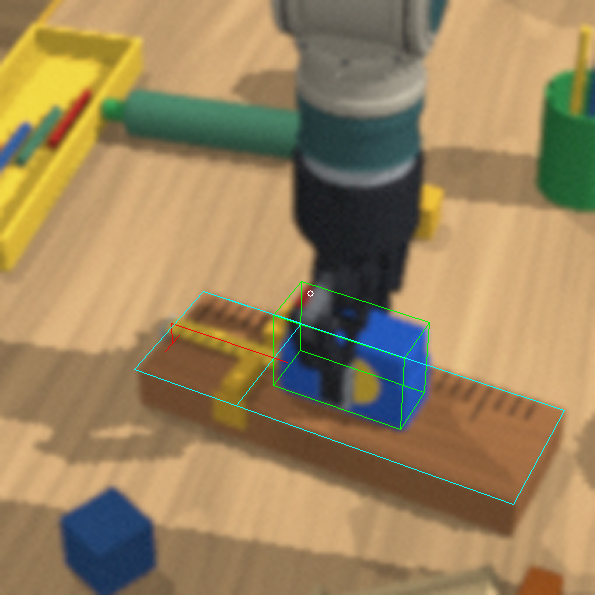

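```bash
python3 - <<'E' 2>/dev/null
from ov import *
ax=np.array([np.cos(PY),np.sin(PY),0])
P,O=tool(hookpose(0,70,11),PY,0)
for dz,fw in((-.3,4),(-.3,8),(-.3,11),(-.3,13),(-.3,14.),(-.3,15),(-.3,16),(-.3,17),(-.3,18),(-.3,19),(-.3,20)):
    env.move_l(P+[0,0,dz]+ax*fw,O,velocity=30); env.pause(.1); s=env.observe(); a=s["force"]@ax; print("fw",fw,"Fax %.1f Fz %.1f"%(a,s["force"][2]),s["tcp_pos"].round(1), (P+ax*fw).round(1))
    if a<1: break
I,Dp=save("side","side8.png")
T=R.from_euler("xyz",s["eef_rot"]).as_matrix(); o=s["tcp_pos"]+29.4*T[:,0]
wire(I,"side",o,PY,0,e=70-fw,win=(110,280,170,340),fn="ov8.png",s=3.5)
E
```

```text
fw 4 Fax 3.9 Fz -1.1 [558.8  43.7  59.3] [559.2  43.5  60. ]
fw 8 Fax 5.9 Fz -3.1 [564.1  42.5  59.3] [563.1  42.7  60. ]
fw 11 Fax 5.8 Fz -3.4 [567.   41.9  59.3] [566.1  42.   60. ]
fw 13 Fax 5.1 Fz -5.0 [568.7  41.5  59.3] [568.   41.6  60. ]
fw 14.0 Fax 5.1 Fz -3.9 [569.3  41.3  59.3] [569.   41.4  60. ]
fw 15 Fax 4.8 Fz -5.2 [570.   41.2  59.4] [570.   41.2  60. ]
fw 16 Fax 4.7 Fz -5.2 [570.9  41.   59.6] [571.  41.  60.]
fw 17 Fax 4.6 Fz -5.3 [571.9  40.8  59.6] [571.9  40.8  60. ]
fw 18 Fax 5.9 Fz -5.2 [572.9  40.6  59.6] [572.9  40.5  60. ]
fw 19 Fax 5.2 Fz -5.2 [573.9  40.3  59.7] [573.9  40.3  60. ]
fw 20 Fax 1.8 Fz -3.6 [574.4  40.2  59.6] [574.9  40.1  60. ]
```

View pics/ov8.png

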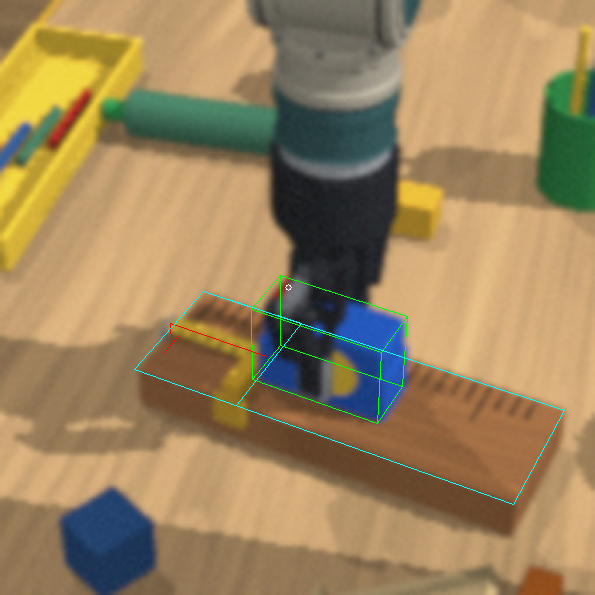

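```bash
python3 - <<'E' 2>/dev/null
from ov import *
ax=np.array([np.cos(PY),np.sin(PY),0])
P,O=tool(hookpose(0,70,11),PY,0); P=P+ax*19.5
for dz in(-.8,-1.3,-1.8):
    env.move_l(P+[0,0,dz],O,velocity=15); env.pause(.1); s=st()
    if s["force"][2]>0: break
env.grip(85); env.pause(.3); st()
c=env.observe()["tcp_pos"]; env.move_l([P[0],P[1],c[2]+130],O,velocity=150); st()
I,Dp=save("side","side9.png"); np.savez("side9.npz",I=I,D=Dp)
o=P-[0,0,P[2]-30]; wire(I,"side",o,PY,0,e=50,win=(110,280,170,340),fn="ov9.png",s=3.5)
E
```

```text
t 22.27 tcp [574.3  40.2  59.3] F [ 1.5 -0.1 -2.6] T [ 0.09 -0.42  0.13] op 36.7
t 22.62 tcp [574.3  40.2  59.3] F [-1.6  0.6  5.2] T [0.13 0.19 0.17] op 37.0
t 23.46 tcp [574.4  40.2  58.7] F [ 0.6 -0.1  0.3] T [-0.02 -0.01 -0.01] op 84.8
t 24.48 tcp [573.5  40.2 187.6] F [0.2 0.3 0.2] T [-0.02  0.01 -0.01] op 85.2
```

View pics/ov9.png

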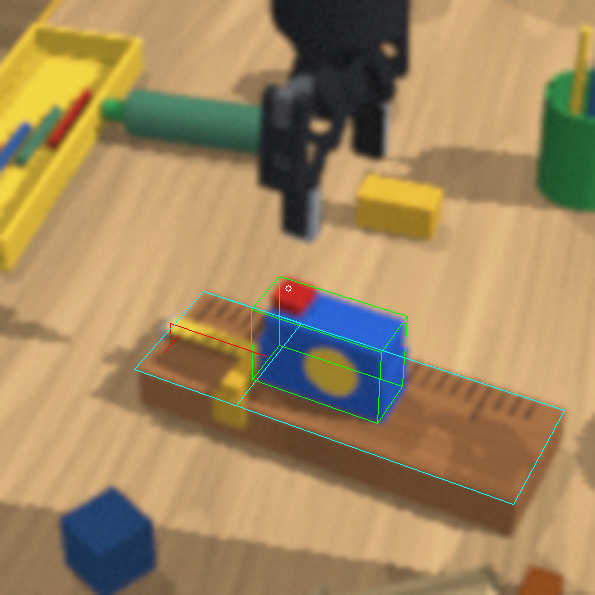

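```bash
python3 - <<'E' 2>/dev/null
from ov import *
from fit import fitbox,K
z=np.load("side9.npz"); r=env.masks_of("side","case"); m=cv2.erode(r[0]["mask"].astype(np.uint8),K)>0
C=cloud("side",z["D"])+[1.5,.9,1.0]; P=C[m&(z["D"]>0)]
for k in(0,1):
    rot=(lambda x:R.from_euler("ZY",[x[3],x[4] if k else 0]).as_matrix())
    x,e=fitbox(P,[574,40,30,PY]+[0]*k,np.array([0,0,29.]),np.array([44,19,29.]),rot,1)
    M=rot(x); print(len(P),r[0]["p"],x[:3].round(1),np.degrees(x[3:]).round(1),e.round(2),"button pred",(x[:3]+M@[28,0,67.5]).round(1))
    print("plank frame origin-edge",(R.from_euler("z",PY).as_matrix().T@(x[:3]-EDGE)).round(1))
L=env.masks_of("side","lock_top")
if L: b=C[L[0]["mask"]&(z["D"]>0)]; b=b[b[:,2]>92]; print("button top",L[0]["p"],len(b),b.mean(0).round(1),np.ptp(b,axis=0).round(1),np.median(b[:,2]))
E
```

```text
1100 0.7 [575.8  41.2  30.2] [-12.5] 1.01 button pred [603.1  35.1  97.7]
plank frame origin-edge [-115.3    1.2    0.2]
1100 0.7 [578.8  40.5  31.5] [-12.5  -4.7] 1.17 button pred [600.6  35.7 101. ]
plank frame origin-edge [-112.3    1.2    1.5]
button top 0.51 82 [599.5  38.8  96.5] [23.  25.7  7.8] 96.6789024724832
```

```bash
python3 - <<'E' 2>/dev/null
from ov import *
P,O=tool([602.3,34.8,0],PY,0,gz=0)
env.grip(0,40)
env.move_l([602.3,34.8,160],O,velocity=150); env.move_l([602.3,34.8,124],O,velocity=80); env.pause(.2); st()
z=124
while z>108:
    z-=1; env.move_l([602.3,34.8,z],O,velocity=25); env.pause(.05); s=env.observe(); print(z,s["tcp_pos"].round(1),s["force"].round(1))
    if s["force"][2]>14: break
save("side","s10.png")
E
```

```text
t 26.61 tcp [602.8  34.8 124.6] F [-0.2 -0.2  0.4] T [0.05 0.03 0.  ] op 0.1
123 [602.3  34.8 123.1] [0.1 0.6 0.3]
122 [602.2  34.8 121.9] [0.6 1.1 0.4]
121 [602.2  34.8 120.9] [-0.5 -0.4  0.7]
120 [602.2  34.8 119.9] [-0.7  0.8  0.4]
119 [602.5  34.8 119.6] [-1.3 -0.3  4.7]
118 [602.5  34.8 119.6] [-3.7  0.3 10.7]
117 [602.9  34.8 117.2] [0.4 0.1 0.5]
116 [601.7  34.8 115.2] [-0.6  0.4  0.5]
115 [602.1  34.8 114.8] [ 0.3 -0.3  0.7]
114 [602.3  34.8 114. ] [ 0.5 -0.2  0.3]
113 [602.3  34.8 112.9] [0.  0.4 0.2]
112 [602.3  34.8 112. ] [0.7 0.  0.5]
111 [602.4  34.8 111.4] [-2.3 -0.5  3.6]
110 [602.4  34.8 110.7] [-1.8 -0.3  5.1]
109 [602.4  34.8 110.2] [-2.7 -0.3  8. ]
108 [602.5  34.8 110.1] [-4.3  0.3 12.8]
```

```bash
python3 - <<'E' 2>/dev/null
from ov import *
P,O=tool([602.3,34.8,0],PY,0,gz=0)
env.move_l([602.3,34.8,170],O,velocity=120)
P2,_=tool([480,160,300],PY,0,gz=0); env.reach([430,-200,330],O); env.pause(.3); st()
I,D=save("side","s11.png"); np.savez("side11.npz",I=I,D=D)
wire(I,"side",np.array([574.6,40.4,30]),PY,0,e=50,win=(110,280,170,340),fn="ov11.png",s=3.5)
I2,D2=save("top","t11.png")
cv2.imwrite("pics/t11c.png",cv2.resize(I2[140:260,170,None] if 0 else I2[140:260,170:330],None,fx=4.5,fy=4.5,interpolation=cv2.INTER_CUBIC)[:,:,::-1])
C=cloud("side",D)+[1.5,.9,1.0]
Q=(C-EDGE)@R.from_euler("z",PY).as_matrix()
k=(D>0)&(Q[...,0]>-140)&(Q[...,0]<-108)&(abs(Q[...,1])<14)&(Q[...,2]>50)&(Q[...,2]<66)
q=Q[k]; c=np.linalg.lstsq(np.c_[q[:,:2]-q[:,:2].mean(0),np.ones(len(q))],q[:,2],rcond=None)[0]; print("top plane slope deg",np.degrees(c[:2]).round(1),"height",c[2],len(q))
L=env.masks_of("side","lock_top")
if L: b=Q[L[0]["mask"]&(D>0)]; print("button",np.percentile(b,[5,50,95],axis=0).round(1).tolist())
for n in("side","top"): print(n,[(x["point"],x["p"]) for x in env.pinpoint(n,"hook")[:2]], proj(n,EDGE+[0,0,5]).round(1))
E
```

```text
t 33.68 tcp [ 430.3 -199.5  329.4] F [ 0.1  0.1 -0.7] T [-0.    0.01 -0.02] op -0.2
top plane slope deg [0.3 0.4] height 57.631429538621994 122
button [[-98.2, -6.4, 57.6], [-89.7, 3.1, 59.3], [-81.7, 12.2, 61.0]]
side [([265.3, 219.6], 0.63), ([219.4, 202.7], 0.6)] [[218. 202.]]
top [([245.9, 153.0], 0.57)] [[245.4 154.2]]
```

View pics/ov11.png

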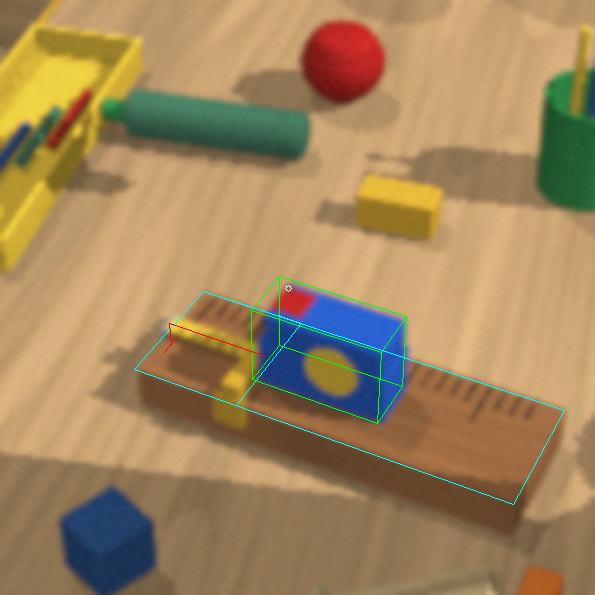

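View pics/t11c.png

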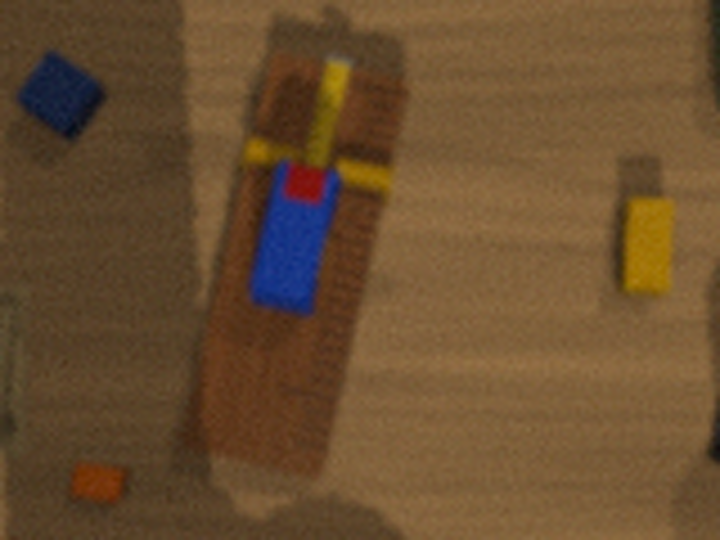

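View pics/s11.png

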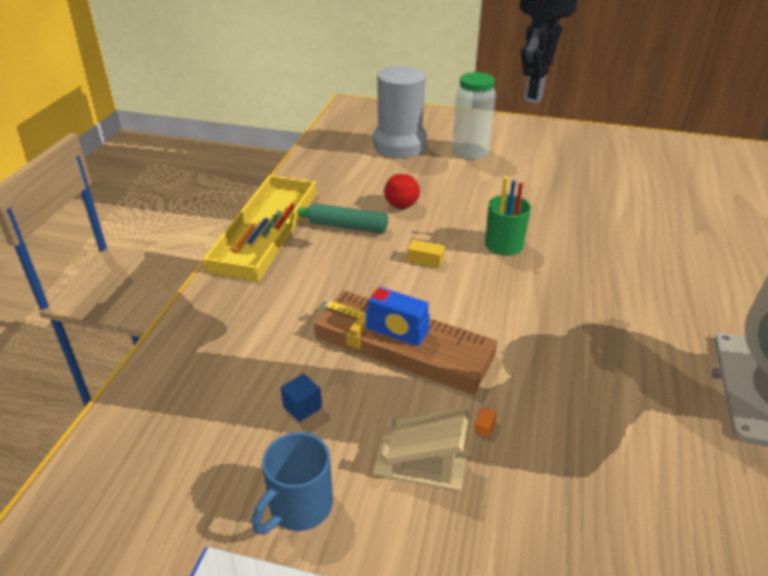

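```bash
python3 -c "
from cell import env
print(env.hand_in())"
```

```text
the job is handed in; nothing more can be done
None
```

The tape measure is parked on the plank and locked, and I handed the job in at about 34 s; no verdict is reported.

I took the case from its stand and hooked the far edge with the case tipped 25° nose down. I then pulled back over the stops against the spring (about 5 N), levelled the case, lowered it onto the plank and moved it up to the stops. I released it there and only then pressed the lock with closed fingers.

**Last checks, from the final pictures and forces:**
- **Case:** its top is level within about 0.4° and 57.6 mm above the plank, so it stands flat. The top view shows the nose at both stops.
- **Hook:** it is seen at the plank's far edge, with the tape running through the gap between the stops.
- **Lock:** the button resisted up to about 10.7 N at the last reading before it gave, then sank about 7.5 mm. After I withdrew, its top was at about 59–61 mm against 67.5 mm when off, so it stayed down.
- **Surroundings:** by eye, the other things are where they were, and the robot touches nothing.

**Checks that disagreed:**
- The two cameras differed by about 3 mm in x and up to 2 mm in y, so I used their mean.
- An early box fit put the parked case 4.7° off level. I put that down to the case's sloped edges, since the same kind of fit had read about 3° low on the stand, and the later fit of the top face showed it level.
- The hook network's best guess in the side view was a false point on the plank. Its second guess, and its only one in the top view, lay on the edge.

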